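# Seal the canisters from smallest to largest

## Task

Seal the three ceramic canisters: press the round button on each lid fully down, the smallest canister first, then the medium one, then the largest. Only press: do not lift, tip or push the canisters out of place, and leave everything else on the shelf as it stands.

Things in the scene. Friction and masses are not known exactly. Their poses are not given: they have to be found in the camera images.
- can_small: the small canister: loose white ceramic cylinder with a wooden lid, 84 mm in diameter, 90 mm high to the top of the lid (button not counted); standing on the shelf, origin at the centre of its underside, z up. Places of the three canisters are mixed; only size tells them apart
- seal_small (a joint): travel of the round steel seal button in the middle of the small canister's lid: 0 = up (unsealed), 0.010 m = fully down (end stop). Resists with about 4 N all the way, has no return spring and stays where it is left; it starts at 0 to 0.0015
- seal_small_top (a point): centre of the top face of the small canister's seal button (38 mm in diameter, on the canister's axis); moves down with the button, stands 12 mm above the lid when up (102 mm above the shelf) and 2 mm above it when fully down
- can_medium: the medium canister: loose white ceramic cylinder with a wooden lid, 104 mm in diameter, 115 mm high to the top of the lid (button not counted); standing on the shelf, origin at the centre of its underside, z up. Places of the three canisters are mixed; only size tells them apart
- seal_medium (a joint): travel of the round steel seal button in the middle of the medium canister's lid: 0 = up (unsealed), 0.010 m = fully down (end stop). Resists with about 4 N all the way, has no return spring and stays where it is left; it starts at 0 to 0.0015
- seal_medium_top (a point): centre of the top face of the medium canister's seal button (38 mm in diameter, on the canister's axis); moves down with the button, stands 12 mm above the lid when up (127 mm above the shelf) and 2 mm above it when fully down
- can_large: the large canister: loose white ceramic cylinder with a wooden lid, 126 mm in diameter, 140 mm high to the top of the lid (button not counted); standing on the shelf, origin at the centre of its underside, z up. Places of the three canisters are mixed; only size tells them apart
- seal_large (a joint): travel of the round steel seal button in the middle of the large canister's lid: 0 = up (unsealed), 0.010 m = fully down (end stop). Resists with about 4 N all the way, has no return spring and stays where it is left; it starts at 0 to 0.0015
- seal_large_top (a point): centre of the top face of the large canister's seal button (38 mm in diameter, on the canister's axis); moves down with the button, stands 12 mm above the lid when up (152 mm above the shelf) and 2 mm above it when fully down
- jug: bystander: small white plastic milk jug, 62 mm across, 85 mm high, light and loose, with a side handle, between canisters; origin at the centre of its underside
- mill: bystander: dark wooden pepper mill, 48 mm across, 130 mm high, loose, between canisters; origin at the centre of its underside
- kettle: bystander: copper-toned kettle, 170 mm across, about 210 mm high over the handle, short spout, loose, at the right far side; origin at the centre of its underside
- cup_a: bystander: white espresso cup, 64 mm across, 55 mm high, loose on the turntable; origin at the centre of its underside
- cup_b: bystander: second espresso cup, the same, beside the first on the turntable; origin at the centre of its underside
- turntable: bystander: foot of the freely spinning wooden turntable at the left far side; disc 210 mm across with its top 28 mm above the shelf; origin at the centre of its underside, fixed to the shelf
- box_lid (a joint): bystander: lid of the hinged wooden box (150 x 190 x about 85 mm high, brass knob on top, hinged on the side nearest the robot) at the left far side; 0 = shut, grows in rad as it opens; it starts shut

How it is judged:
By the outcome, as a careful person would: the job done as asked, in the order asked, and still so for the second after the job is handed in, with the robot touching nothing.
It also fails if it takes over 48 s, if anything falls off the work surface, if the arm or the gripper's body presses on something with over 40 N, if the wrist force passes 120 N, or if a joint passes its speed limit or range.

## Robot

A 7-joint arm with a two-finger parallel gripper is mounted at the origin on the work surface. World frame = base frame: x ahead of the robot, y to its left, z up, the work surface at z = 0. Lengths are in m, angles in rad, forces in N, time in s.
With the tool pointing down it reaches from about 0.425 to 0.925 m from the base axis. Payload 6.8 kg.
Tool frame: the origin (TCP) lies on the mounting face of the last link; the fingertips stand 173 mm ahead of it and the grasp point (between the pads) lies 155 mm ahead of it; z points along the fingers, y is the line along which they close (so a half turn about z gives the same grasp; the last joint's range is limited). The gripper opens to 85 mm and grips with 20 to 120 N. Pads are 22 mm wide; open, the fingers measure 114 mm over their backs; the gripper's body (76 mm by 85 mm) begins 54 mm behind the grasp point. The pads swing forward as they close: fully open they stand 13 mm farther back than shut.
Start: joints at [1.1, 0.477, 0.022, 1.555, -0.011, 1.109, -0.083], TCP at [0.24, -0.631, 0.405] pointing down, gripper open.
Joint ranges: [-2.96, 2.96], [-0.34, 2.1], [-1.41, 1.46], [0.24, 2.44], [-1.37, 4.51], [0.17, 1.92], [-2.96, 2.96]. Speed limits (rad/s): [2.39, 2.39, 3.14, 3.14, 3.14, 3.14, 3.14].

## Interface

Orientations are given as a unit quaternion [w, x, y, z].
In Python, from station import bot gives the robot as it stands. The module is installed in compiled form; this text tells all that it offers.
- The arm moves only by the shell command python3 -m pendant 'ROWS' [FORCE]. ROWS is JSON, a list of rows, each a list of 5 numbers: the finger opening in m, from 0 to 0.0854, then the shift along the tool's x, y, z in m, then the turn about the tool's z in degrees. In form: [[jaw, x, y, z, yaw], ...]. A call has 1 to 12 rows; each row shifts and turns the commanded pose from where the row before left it, along the tool's axes as they then stand; what a row does not reach is not made up. A row lasts 1/12 s, in which the tool goes at most 41.7 mm and 7.16 degrees, less where a joint would pass 70% of its speed; a pose out of reach is approached as far as the arm can. A call with a gripper value outside its range is refused whole. The fingers move at their own pace and stop on an object; FORCE is the grip in N (left out, the last holds). Time passes only in rows, so rows that do not move let the fingers close. It gives the time, the measured TCP pose, the force, the opening and the grip force at its end, in the units of the state.
- bot.get_obs(): the state, without advancing time (a new reading comes with each control period).
- bot.read_camera(name): name is "scene" or "side" or "wrist"; returns (picture, depth): 400x640x3 uint8, blue, green, red; 400x640 float32, m along the optical axis (not along the pixel's ray), 0 where there is no reading.
- bot.camera_model(name): a dict with "intrinsics" (3x3 intrinsics, pixels), "R" (3x3) and "t" (3): a world point X has camera coordinates R X + t. Camera axes: x right, y down, z forward; pixel columns grow to the right and rows downward; lengths in m; the calibration is good to about 2 mm. A picture is of the moment at which its call begins: read the wrist's pose just before it. camera_model takes no time and is no camera call; for the wrist camera it gives the pose at the moment of the call.
- bot.hand_in(): hands the job in; it is judged then, once.
Trained networks look in the newest picture that a camera, given by its name, has taken for a name from the list of things; names that differ only in an ending like _2 or _b are one class to them, and where a whole thing is asked for, a point or a joint stands for the part that bears it (a point fixed in the world has none). Each returns a list of dicts, best first, with "score" (0 to 1); they miss things now and then, are a little off and sometimes report something else, mostly with a low value. They report only what shows in the picture. A call takes as long as a camera call.
- bot.boxes_of(name, camera): "at" ([column, row] in pixels, amid what is visible of it).
- bot.trace(name, camera): "mask" (400x640 bool, what is visible of it) and "at" ([column, row] in pixels, amid what is visible of it).
- bot.pinpoint(name, camera): "at" ([column, row] in pixels: a listed point, or the origin of a listed thing).
The state is a dict: "t": time; "q": joint angles; "joint_vel": joint speeds; "joint_torque": joint torques, N m; "eef_pos": TCP position; "tool_rot": TCP orientation; "contact_force": force on the tool from outside, world axes, zero at the start; "torque": the same for the moment, N m; "gripper_width": opening from 0.0 (shut) to 1.0 (fully open); "grasp_force": force on a finger pad.
Only numpy, scipy, OpenCV 4.12 (cv2) and the standard library are available. Lean on these libraries where they do the work, as an engineer would, in place of code of your own. Each camera call takes 0.05 s, during which the arm holds its last target. There are 200 camera calls.

## Working session

There is one attempt and no reset: what is moved stays moved. The work goes in short steps, Python scripts to look and compute and a shell command to move; the robot and the scene stay as the last step left them, time stands still between calls to the robot, and variables do not carry over. Pictures are saved under pics/ and viewed, at most 10 in all, crops included, and the job is handed in when it is done.

```bash
mkdir -p pics; cat > h.py <<'E'
import numpy as np, cv2
from station import bot
def world(cam,d,uv,m=None):
    m=m or bot.camera_model(cam); K=np.array(m["intrinsics"]);R=np.array(m["R"]);t=np.array(m["t"])
    p=np.linalg.inv(K)@np.array([uv[0],uv[1],1.])*d
    return R.T@(p-t)
def ray_z(cam,uv,z):
    m=bot.camera_model(cam); K=np.array(m["intrinsics"]);R=np.array(m["R"]);t=np.array(m["t"])
    c=-R.T@t; v=R.T@np.linalg.inv(K)@np.array([uv[0],uv[1],1.])
    return c+v*(z-c[2])/v[2]
E
python3 - <<'E'
from h import *
o=bot.get_obs(); print(o["t"],o["eef_pos"],o["tool_rot"],o["q"])
for c in("scene","side"):
    im,d=bot.read_camera(c); cv2.imwrite(f"pics/{c}0.png",im)
    for n,z in(("small",.102),("medium",.127),("large",.152)):
        for r in bot.pinpoint(f"seal_{n}_top",c)[:3]:
            u,v=map(int,np.round(r["at"])); 
            print(c,n,r["score"],r["at"],ray_z(c,r["at"],z).round(3),world(c,d[v,u],r["at"]).round(3))
E
```

```text
0.0 [ 0.23949002 -0.63077658  0.40369551] [-9.25231842e-04  9.83585670e-01  1.80439259e-01 -2.18197471e-04] [ 1.09989084  0.47782239  0.0222891   1.55648455 -0.01152712  1.10931359
 -0.08309342]
scene small 0.64 [292.2, 214.7] [ 0.582 -0.046  0.102] [ 0.584 -0.048  0.105]
scene small 0.46 [369.6, 225.8] [0.775 0.064 0.102] [0.747 0.113 0.04 ]
scene large 0.59 [179.5, 229.0] [ 0.428 -0.31   0.152] [ 0.428 -0.31   0.152]
side small 0.52 [244.8, 179.7] [0.433 0.173 0.102] [0.424 0.303 0.028]
side small 0.5 [307.5, 221.7] [ 0.571 -0.037  0.102] [ 0.57  -0.038  0.103]
side medium 0.48 [241.5, 141.5] [0.425 0.359 0.127] [0.426 0.356 0.128]
side large 0.67 [235.9, 314.3] [ 0.43  -0.312  0.152] [ 0.43  -0.312  0.152]
```

View pics/scene0.png

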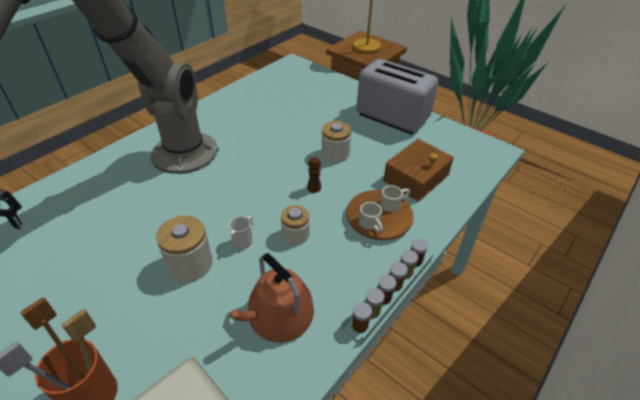

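View pics/side0.png

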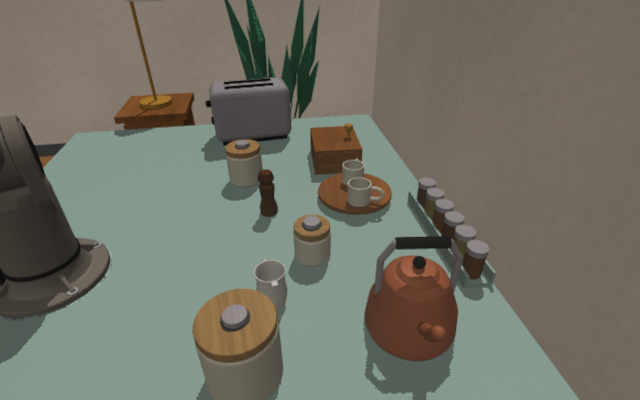

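The scene picture shows the large canister at (182,245), the small one at (295,222) and the medium one at (337,140). The jug is at (241,232), the mill at (314,175) and the kettle at (280,300). The side picture agrees, and so do the networks. Next I refine the button centres with depth.

```bash
cat >> h.py <<'E'
def cloud(cam,d):
    v,u=np.nonzero(d>0); m=bot.camera_model(cam); K=np.array(m["intrinsics"])
    p=(np.linalg.inv(K)@np.c_[u,v,np.ones(len(u))].T)*d[v,u]
    return (np.array(m["R"]).T@(p-np.array(m["t"])[:,None])).T
def delta(x,y):
    from scipy.spatial.transform import Rotation as Ro
    o=bot.get_obs(); q=o["tool_rot"]; R=Ro.from_quat([*q[1:],q[0]]).as_matrix()
    return (R.T@np.array([x-o["eef_pos"][0],y-o["eef_pos"][1],0])).round(4)
E
python3 - <<'E'
from h import *
G=dict(small=(.577,-.042,.09,.042),medium=(.425,.357,.115,.052),large=(.43,-.311,.14,.063))
for c in("scene","side"):
    im,d=bot.read_camera(c); P=cloud(c,d)
    for n,(x,y,h,r) in G.items():
        Q=P[(np.hypot(P[:,0]-x,P[:,1]-y)<.09)]
        B=Q[(Q[:,2]>h+.006)&(Q[:,2]<h+.017)&(np.hypot(Q[:,0]-x,Q[:,1]-y)<.04)]; L=Q[abs(Q[:,2]-h)<.006]
        (cx,cy),rr=cv2.minEnclosingCircle(L[:,:2].astype(np.float32))
        print(c,n,len(B),np.median(B,0).round(4),"lid",len(L),round(cx,4),round(cy,4),round(rr,4))
    K=P[(np.hypot(P[:,0]-.7,P[:,1]+.15)<.2)&(P[:,2]>.16)&(P[:,2]<.25)]
    print("kettle top",K.min(0).round(3),K.max(0).round(3))
print(delta(.575,-.041))
E
```

```text
scene small 112 [ 0.5814 -0.0336  0.1016] lid 365 0.5801 -0.0333 0.0431
scene medium 66 [0.4289 0.3518 0.1262] lid 341 0.4268 0.3546 0.0552
scene large 140 [ 0.4291 -0.3101  0.1511] lid 1231 0.4272 -0.3094 0.0639
kettle top [ 0.663 -0.272  0.16 ] [ 0.805 -0.244  0.213]
side small 167 [ 0.5783 -0.0374  0.1015] lid 534 0.5788 -0.0337 0.0415
side medium 72 [0.4242 0.3483 0.1261] lid 363 0.4249 0.3518 0.0521
side large 456 [ 0.4265 -0.3131  0.1512] lid 4118 0.4261 -0.3103 0.0624
kettle top [ 0.661 -0.274  0.16 ] [ 0.802 -0.245  0.212]
[ 0.523  -0.4326  0.    ]
```

```bash
python3 -m pendant '[[0,0.026,-0.022,0,0],[0,0.026,-0.022,0,0],[0,0.026,-0.022,0,0],[0,0.026,-0.022,0,0],[0,0.026,-0.022,0,0],[0,0.026,-0.022,0,0],[0,0.026,-0.022,0,0],[0,0.026,-0.022,0,0],[0,0.026,-0.022,0,0],[0,0.026,-0.022,0,0]]' && python3 -m pendant '[[0,0.026,-0.022,0,0],[0,0.026,-0.022,0,0],[0,0.026,-0.022,0,0],[0,0.026,-0.022,0,0],[0,0.026,-0.022,0,0],[0,0.026,-0.022,0,0],[0,0.026,-0.022,0,0],[0,0.026,-0.022,0,0],[0,0.026,-0.022,0,0],[0,0.012,-0.016,0,0],[0,0,0,0,0],[0,0,0,0,0]]'
python3 - <<'E'
from h import *
o=bot.get_obs(); print(o["t"],o["eef_pos"],o["tool_rot"],o["gripper_width"])
im,d=bot.read_camera("wrist"); cv2.imwrite("pics/w1.png",im)
for r in bot.pinpoint("seal_small_top","wrist")[:2]: print(r, ray_z("wrist",r["at"],.102).round(4))
P=cloud("wrist",d)
B=P[(P[:,2]>.097)&(P[:,2]<.107)&(np.hypot(P[:,0]-.579,P[:,1]+.0345)<.04)]; print(len(B),B.mean(0) if len(B) else 0)
print(delta(.579,-.0345))
E
```

```text
t: 1.33
eef_pos: [0.4051, -0.3316, 0.405]
tool_rot: [0.0, 0.984, 0.18, 0.0]
contact_force: [-0.2, -0.5, -0.2]
gripper_width: 0.001
grasp_force: 0.0
t: 2.33
eef_pos: [0.5588, -0.0444, 0.4047]
tool_rot: [-0.0, 0.983, 0.182, 0.0]
contact_force: [0.2, -1.1, 0.2]
gripper_width: 0.003
grasp_force: 0.0
2.3333 [ 0.55883908 -0.0444075   0.40470244] [-1.17377484e-04  9.83327051e-01  1.81845798e-01  4.34748273e-05] 0.002647549207783634
{'at': [317.1, 168.4], 'score': 0.66} [ 0.5784 -0.0364  0.102 ]
1168 [ 0.57832039 -0.03403316  0.10071512]
[ 0.0237 -0.0043 -0.    ]
```

```bash
python3 -m pendant '[[0,0.012,-0.002,0.02,0],[0,0.011,-0.002,0.02,0],[0,0,0,0.02,0],[0,0,0,0.02,0],[0,0,0,0.02,0],[0,0,0,0.015,0],[0,0,0,0,0]]'
python3 -c "
from h import *
print(delta(.5785,-.0345))
im,d=bot.read_camera('wrist'); cv2.imwrite('pics/w2.png',im)"
```

```text
t: 3.02
eef_pos: [0.5771, -0.0359, 0.2866]
tool_rot: [-0.0, 0.984, 0.179, -0.003]
contact_force: [0.1, 0.0, -0.5]
gripper_width: -0.002
grasp_force: 0.0
[ 0.0018 -0.0008 -0.    ]
```

View pics/w2.png

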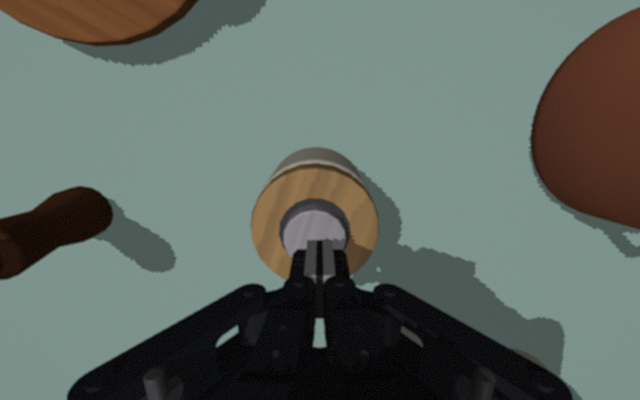

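The wrist view shows the closed fingertips at (320,242), over the button at (315,232), with nothing else near. Next I press.

```bash
python3 -m pendant '[[0,0.001,-0.001,0.005,0],[0,0,0,0.004,0],[0,0,0,0.003,0],[0,0,0,0.003,0],[0,0,0,0,0],[0,0,0,0,0]]'; python3 -m pendant '[[0,0,0,0.002,0],[0,0,0,0.002,0],[0,0,0,0.002,0],[0,0,0,0,0],[0,0,0,0,0]]'
```

```text
t: 3.57
eef_pos: [0.5793, -0.0326, 0.2749]
tool_rot: [0.0, 0.984, 0.18, 0.0]
contact_force: [0.3, -0.0, 0.1]
gripper_width: -0.002
grasp_force: 0.0
t: 3.98
eef_pos: [0.5794, -0.0325, 0.2686]
tool_rot: [-0.0, 0.984, 0.18, 0.0]
contact_force: [0.7, -0.5, 1.7]
gripper_width: -0.0
grasp_force: 0.3
```

```bash
python3 -m pendant '[[0,0,0,0.001,0],[0,0,0,0.001,0],[0,0,0,0,0],[0,0,0,0,0]]'; python3 -m pendant '[[0,0,0,0.001,0],[0,0,0,0.001,0],[0,0,0,0,0],[0,0,0,0,0]]'
```

```text
t: 4.32
eef_pos: [0.5793, -0.0325, 0.2666]
tool_rot: [-0.0, 0.984, 0.18, 0.0]
contact_force: [-0.2, 0.7, 1.3]
gripper_width: 0.003
grasp_force: 0.7
t: 4.65
eef_pos: [0.5794, -0.0325, 0.2655]
tool_rot: [0.0, 0.984, 0.18, 0.0]
contact_force: [-2.2, 0.1, 8.7]
gripper_width: -0.001
grasp_force: 4.6
```

```bash
python3 -m pendant '[[0,0,0,0.001,0],[0,0,0,0,0],[0,0,0,0,0]]'; python3 -m pendant '[[0,0,0,0.001,0],[0,0,0,0,0],[0,0,0,0,0]]'
```

```text
t: 4.9
eef_pos: [0.5794, -0.0325, 0.2654]
tool_rot: [0.0, 0.984, 0.18, 0.0]
contact_force: [-5.9, -0.3, 17.0]
gripper_width: 0.001
grasp_force: 8.5
t: 5.15
eef_pos: [0.5795, -0.0325, 0.2653]
tool_rot: [0.0, 0.984, 0.18, 0.0]
contact_force: [-7.6, 0.1, 24.5]
gripper_width: -0.001
grasp_force: 12.4
```

```bash
python3 -m pendant '[[0,0,0,-0.005,0],[0,0,0,-0.01,0],[0,0,0,-0.025,0],[0,0,0,-0.03,0],[0,0,0,-0.03,0],[0,0,0,-0.03,0],[0,0,0,0,0],[0,0,0,0,0]]'
python3 - <<'E'
from h import *
im,d=bot.read_camera("wrist"); P=cloud("wrist",d)
S=P[np.hypot(P[:,0]-.579,P[:,1]+.0345)<.05]
B=S[np.hypot(S[:,0]-.579,S[:,1]+.0345)<.012]; L=S[(abs(S[:,2]-.09)<.005)]
print(np.percentile(B[:,2],[5,50,95]),np.median(L[:,2]),cv2.minEnclosingCircle(L[:,:2].astype(np.float32)))
print(delta(.4255,.352))
E
```

```text
t: 5.82
eef_pos: [0.5797, -0.0325, 0.3947]
tool_rot: [0.0, 0.984, 0.18, 0.002]
contact_force: [-0.1, -0.2, -1.4]
gripper_width: -0.002
grasp_force: 0.0
[0.08916573 0.25697961 0.30124974] 0.08805090331291585 ((0.5767839550971985, -0.031436968594789505), 0.04073961824178696)
[-7.200e-03 -4.141e-01 -2.000e-04]
```

```bash
python3 -m pendant '[[0,-0.001,-0.02,0,0],[0,-0.001,-0.035,0,0],[0,-0.001,-0.04,0,0],[0,-0.001,-0.04,0,0],[0,-0.001,-0.04,0,0],[0,-0.001,-0.04,0,0],[0,-0.001,-0.04,0,0],[0,0,-0.04,0,0],[0,0,-0.04,0,0],[0,0,-0.035,0,0],[0,0,-0.03,0,0],[0,0,-0.014,0,0]]' && python3 -m pendant '[[0,0,0,0,0],[0,0,0,0,0]]'
python3 - <<'E'
from h import *
im,d=bot.read_camera("wrist"); P=cloud("wrist",d); cv2.imwrite("pics/w3.png",im)
for r in bot.pinpoint("seal_medium_top","wrist")[:2]: print(r, ray_z("wrist",r["at"],.127).round(4))
S=P[np.hypot(P[:,0]-.4255,P[:,1]-.352)<.08]; L=S[(abs(S[:,2]-.115)<.006)]; B=S[abs(S[:,2]-.127)<.005]
print(B.mean(0),cv2.minEnclosingCircle(L[:,:2].astype(np.float32)))
print(delta(.4255,.352))
E
```

```text
t: 6.87
eef_pos: [0.4228, 0.3558, 0.3913]
tool_rot: [-0.001, 0.983, 0.183, -0.002]
contact_force: [0.1, 0.2, 0.4]
gripper_width: -0.002
grasp_force: 0.0
t: 7.03
eef_pos: [0.4252, 0.3522, 0.3912]
tool_rot: [0.001, 0.983, 0.181, -0.001]
contact_force: [0.6, -0.5, -0.9]
gripper_width: -0.001
grasp_force: 0.0
{'at': [315.5, 200.4], 'score': 0.62} [0.4273 0.3547 0.127 ]
[0.42624686 0.35507021 0.12630479] ((0.42547598481178284, 0.3546616733074188), 0.050971630960702896)
[-0.0003 -0.0016 -0.    ]
```

View pics/w3.png

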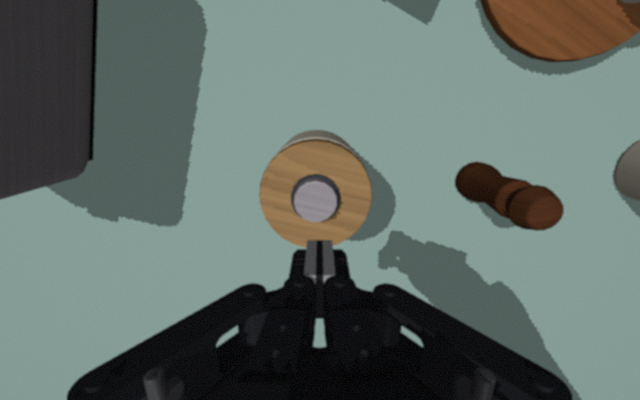

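The button is at (315,200), and the toaster, mill and turntable are all well clear. Next I shift about 2 mm and press.

```bash
python3 -m pendant '[[0,0.001,-0.002,0.02,0],[0,0.001,0,0.025,0],[0,0,0,0.025,0],[0,0,0,0.01,0],[0,0,0,0.005,0],[0,0,0,0.003,0],[0,0,0,0,0],[0,0,0,0,0]]'; python3 -m pendant '[[0,0,0,0.002,0],[0,0,0,0.002,0],[0,0,0,0.002,0],[0,0,0,0.002,0],[0,0,0,0,0],[0,0,0,0,0]]'
```

```text
t: 7.8
eef_pos: [0.4274, 0.3548, 0.3058]
tool_rot: [-0.0, 0.984, 0.18, 0.001]
contact_force: [0.7, 1.2, -1.1]
gripper_width: 0.003
grasp_force: 0.0
t: 8.3
eef_pos: [0.4271, 0.3548, 0.2968]
tool_rot: [-0.0, 0.984, 0.18, 0.0]
contact_force: [0.4, 0.4, 1.5]
gripper_width: -0.002
grasp_force: 0.7
```

```bash
python3 -m pendant '[[0,0,0,0.002,0],[0,0,0,0.002,0],[0,0,0,0,0],[0,0,0,0,0]]'; python3 -m pendant '[[0,0,0,0.002,0],[0,0,0,0.001,0],[0,0,0,0,0],[0,0,0,0,0]]'
```

```text
t: 8.63
eef_pos: [0.427, 0.3546, 0.2925]
tool_rot: [0.0, 0.984, 0.18, -0.0]
contact_force: [1.1, 1.0, 1.8]
gripper_width: -0.005
grasp_force: 0.6
t: 8.97
eef_pos: [0.4269, 0.3547, 0.2904]
tool_rot: [0.0, 0.984, 0.18, 0.0]
contact_force: [-2.0, -1.3, 9.9]
gripper_width: 0.003
grasp_force: 5.2
```

```bash
python3 -m pendant '[[0,0,0,0.001,0],[0,0,0,0.001,0],[0,0,0,0,0],[0,0,0,0,0]]'; python3 -m pendant '[[0,0,0,-0.005,0],[0,0,0,-0.01,0],[0,0,0,-0.025,0],[0,0,0,-0.03,0],[0,0,0,-0.03,0],[0,0,0,-0.01,0],[0,0,0,0,0],[0,0,0,0,0]]'; python3 -c "
from h import *
print(delta(.55,.0),delta(.4265,-.3105))"
```

```text
t: 9.3
eef_pos: [0.4269, 0.3549, 0.2903]
tool_rot: [0.0, 0.984, 0.18, 0.001]
contact_force: [-4.9, -5.6, 26.1]
gripper_width: -0.004
grasp_force: 13.4
t: 9.97
eef_pos: [0.4268, 0.3543, 0.3974]
tool_rot: [0.0, 0.984, 0.18, 0.0]
contact_force: [-0.5, -0.1, -1.1]
gripper_width: 0.001
grasp_force: 0.0
[-1.05e-02  3.75e-01  1.00e-04] [-2.361e-01  6.215e-01  2.000e-04]
```

```bash
python3 -m pendant '[[0,-0.001,0.02,0,0],[0,-0.001,0.03,0,0],[0,-0.001,0.035,0,0],[0,-0.001,0.035,0,0],[0,-0.001,0.035,0,0],[0,-0.001,0.035,0,0],[0,-0.001,0.035,0,0],[0,-0.001,0.035,0,0],[0,-0.001,0.035,0,0],[0,-0.001,0.035,0,0],[0,0,0.03,0,0],[0,0,0.015,0,0]]' && python3 -m pendant '[[0,-0.015,0.017,0,0],[0,-0.022,0.025,0,0],[0,-0.024,0.026,0,0],[0,-0.024,0.026,0,0],[0,-0.024,0.026,0,0],[0,-0.024,0.026,0,0],[0,-0.024,0.026,0,0],[0,-0.024,0.026,0,0],[0,-0.024,0.026,0,0],[0,-0.018,0.02,0,0],[0,0,0,0,0],[0,0,0,0,0]]'
python3 - <<'E'
from h import *
im,d=bot.read_camera("wrist"); P=cloud("wrist",d); cv2.imwrite("pics/w4.png",im)
for r in bot.pinpoint("seal_large_top","wrist")[:2]: print(r, ray_z("wrist",r["at"],.152).round(4))
S=P[np.hypot(P[:,0]-.4265,P[:,1]+.3105)<.08]; L=S[(abs(S[:,2]-.14)<.006)]; B=S[abs(S[:,2]-.152)<.005]
print(B.mean(0),cv2.minEnclosingCircle(L[:,:2].astype(np.float32)))
print(delta(.4265,-.3105))
E
```

```text
t: 10.97
eef_pos: [0.5509, -0.0044, 0.3953]
tool_rot: [0.001, 0.984, 0.178, -0.002]
contact_force: [-1.2, -0.3, 0.3]
gripper_width: -0.001
grasp_force: 0.0
t: 11.97
eef_pos: [0.4273, -0.3081, 0.3956]
tool_rot: [-0.001, 0.984, 0.178, -0.002]
contact_force: [-0.2, -0.1, 0.0]
gripper_width: 0.001
grasp_force: 0.0
{'at': [324.2, 212.1], 'score': 0.72} [ 0.4293 -0.3083  0.152 ]
[ 0.42796458 -0.30661315  0.15031693] ((0.4273386001586914, -0.30725958943367004), 0.0618777796626091)
[-0.004   0.0036 -0.    ]
```

View pics/w4.png

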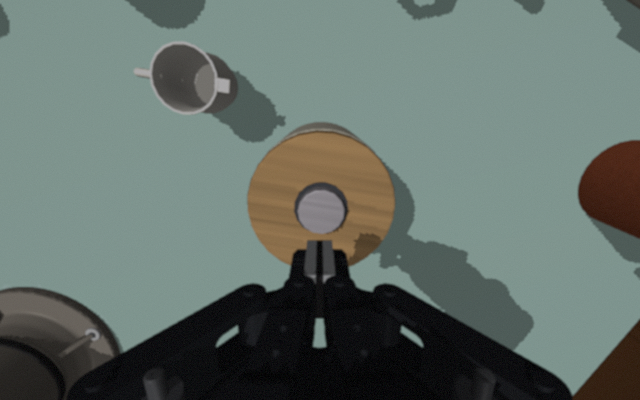

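The large lid's button is at (321,210), centred ahead of the fingertips. The jug at (185,80) is clear.

```bash
python3 -m pendant '[[0,0,0,0.015,0],[0,0,0,0.025,0],[0,0,0,0.015,0],[0,0,0,0.008,0],[0,0,0,0.005,0],[0,0,0,0,0],[0,0,0,0,0]]'; python3 -m pendant '[[0,0,0,0.002,0],[0,0,0,0.002,0],[0,0,0,0.002,0],[0,0,0,0.002,0],[0,0,0,0,0],[0,0,0,0,0]]'
```

```text
t: 12.65
eef_pos: [0.4293, -0.3064, 0.3301]
tool_rot: [0.0, 0.984, 0.181, 0.0]
contact_force: [-0.5, 0.1, 0.0]
gripper_width: -0.004
grasp_force: 0.0
t: 13.15
eef_pos: [0.4289, -0.3069, 0.3218]
tool_rot: [0.0, 0.984, 0.18, 0.0]
contact_force: [0.4, 0.1, 1.3]
gripper_width: 0.0
grasp_force: 0.5
```

```bash
python3 -m pendant '[[0,0,0,0.002,0],[0,0,0,0.002,0],[0,0,0,0,0],[0,0,0,0,0]]'; python3 -m pendant '[[0,0,0,0.002,0],[0,0,0,0.001,0],[0,0,0,0,0],[0,0,0,0,0]]'
```

```text
t: 13.48
eef_pos: [0.4288, -0.3068, 0.3175]
tool_rot: [-0.0, 0.984, 0.18, -0.0]
contact_force: [0.5, -1.0, 0.7]
gripper_width: -0.0
grasp_force: 0.4
t: 13.82
eef_pos: [0.4288, -0.3069, 0.3154]
tool_rot: [0.0, 0.984, 0.18, 0.0]
contact_force: [-2.6, 1.0, 9.1]
gripper_width: 0.002
grasp_force: 5.0
```

```bash
python3 -m pendant '[[0,0,0,0.001,0],[0,0,0,0.001,0],[0,0,0,0,0],[0,0,0,0,0]]'; python3 -m pendant '[[0,0,0,-0.005,0],[0,0,0,-0.01,0],[0,0,0,-0.025,0],[0,0,0,-0.03,0],[0,0,0,-0.03,0],[0,-0.01,0.025,-0.02,0],[0,-0.01,0.03,0,0],[0,-0.01,0.03,0,0],[0,-0.01,0.03,0,0],[0,-0.01,0.025,0,0],[0,0,0,0,0],[0,0,0,0,0]]'
python3 - <<'E'
from h import *
G=dict(small=(.579,-.0335,.09,.042),medium=(.426,.354,.115,.052),large=(.427,-.309,.14,.063))
V=[]
for c in("scene","side"):
    im,d=bot.read_camera(c); P=cloud(c,d); V.append(im)
    for n,(x,y,h,r) in G.items():
        Q=P[(np.hypot(P[:,0]-x,P[:,1]-y)<.09)]
        B=Q[(np.hypot(Q[:,0]-x,Q[:,1]-y)<.012)]; L=Q[abs(Q[:,2]-h)<.006]
        print(c,n,np.median(B[:,2]-h).round(4),np.median(L[:,2]-h).round(4),cv2.minEnclosingCircle(L[:,:2].astype(np.float32)))
cv2.imwrite("pics/end.png",cv2.resize(np.vstack(V),(480,600)))
E
```

```text
t: 14.15
eef_pos: [0.4289, -0.3068, 0.3152]
tool_rot: [0.0, 0.984, 0.18, 0.0]
contact_force: [-7.0, 4.9, 26.3]
gripper_width: -0.001
grasp_force: 13.3
t: 15.15
eef_pos: [0.4309, -0.4568, 0.432]
tool_rot: [-0.0, 0.984, 0.179, -0.001]
contact_force: [0.2, 0.1, -0.3]
gripper_width: -0.002
grasp_force: 0.0
scene small 0.0031 0.0007 ((0.5799899697303772, -0.033514175564050674), 0.042452372610569)
scene medium 0.0023 0.0008 ((0.42815765738487244, 0.3554324805736542), 0.05492803081870079)
scene large 0.0029 0.0005 ((0.42831680178642273, -0.3090062737464905), 0.06360974907875061)
side small 0.0023 0.0004 ((0.5782422423362732, -0.034035421907901764), 0.04293229803442955)
side medium 0.0017 -0.0001 ((0.4250669479370117, 0.3515896499156952), 0.052605874836444855)
side large 0.0025 0.0005 ((0.4265885353088379, -0.31052836775779724), 0.06207781657576561)
```

View pics/end.png

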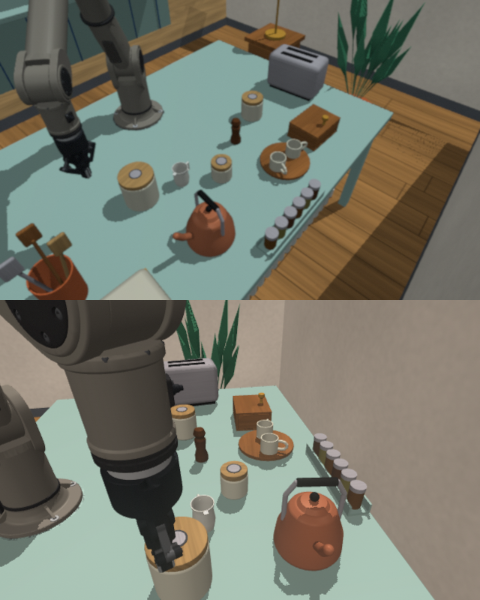

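All three buttons are about 2 mm above their lids, which is fully down. The canisters have not moved, the bystanders look as they were, and the arm is clear.

```bash
python3 -c "
from station import bot
print(bot.hand_in())"
```

```text
the job is handed in; nothing more can be done
None
```

All three canisters were sealed in order (small, medium, large), each button pressed to its end stop with the canisters and bystanders left in place, and the job was handed in at about 15 s.

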